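# Lock a solenoid body in the holding jig

### The job

Take the solenoid body that stands upright on the bench and set it down, without dropping it, upright on its disc in the nest between the four pins of the holding jig. Then push the jig's forked slide fully home by its black knob, right up against its end stop, so that the fork straddles the tube and locks the disc down. Do not knock the body over, and leave the other things on the bench where they are.

Things in the scene. Friction and masses are not known exactly. Their poses are not given: they have to be found in the camera images.
- jig: Fixed holding jig: steel base plate 236 x 110 x 12 mm, the nest at one end, at the other a grey guide block (top of its straps 57 mm above the bench) with a forked slide. Origin on the bench under the nest's centre; x points from nest to guide block, z up. Plate from x = -54 to 182 mm, guide block from x = 46 to 172 mm.
- jig_nest (a point): Centre of the nest, on the base plate's upper face (12 mm above the bench), axes as the jig's. Four pointed dowel pins, 8 mm thick and 15 mm high, stand round it at 45, 135, 225 and 315 degrees, 43 mm from the centre; the solenoid's disc fits between them with 4 mm to spare all round.
- fork_slide (a joint): Travel (m) of the forked slide: 0 = drawn back, 0.074 = end stop, moving along the jig's -x over the disc. Starts at 0 to 0.012, clear of the nest; stays where left; friction 3 N. Fork 76 mm wide, 6 mm thick, underside 33 mm above the plate, slot 56 mm wide, prong tips at jig x = 52 mm minus travel. At the stop the knob's foot meets the front strap.
- knob_mid (a point): Centre of the slide's upright black knob, 80 mm above the bench: round, 32 mm across, from 60 to 98 mm above the bench, free on all sides (below it only the slide's upper face at 51 mm and the straps at 57 mm). It moves with the slide: jig x = 149 mm minus travel, y = 0.
- solenoid_mid (a point): Centre, half-way up, of the dark brown solenoid body standing upright and loose on the bench: 103 mm tall, round disc at the foot 70 mm across and 30 mm high, above it a tube 38 mm across (leaning 4 degrees, its foot 5 mm off the disc's axis). z up its axis; this point is 51.5 mm above its underside. 0.3 to 0.6 kg. Grasp the tube.
- lying_solenoid: Bystander: the other solenoid body, which lies on its side, 62 x 124 x 60 mm, origin on its underside at the middle.
- yoke: Bystander: grey horseshoe yoke plate lying flat near the front edge, 73 x 72 x 8 mm, origin on its underside at the middle.
- tape: Bystander: roll of yellow tape lying flat behind the jig, 64 mm across, 18 mm high, origin on its underside at the middle.
- reel: Bystander: solder reel standing on its flange at the back right, 58 x 76 x 53 mm, origin on its underside at the middle.
- batten: Bystander: wooden batten lying along the left edge of the bench, 34 x 165 x 26 mm, origin on its underside at the middle.
- spare_coil: Bystander: wound coil (a bobbin with a hank of wire on top) standing between the solenoid body and the assembly block, 54 x 46 x 56 mm, origin on its underside at the middle.
Mind the look-alikes: they are no part of the job. Leave any yellow look-alike of the part that bears solenoid_mid alone.

How it is judged:
By the outcome, as a careful person would: the job done as asked, in the order asked, and still so for the second after the job is handed in, with the robot touching nothing.
It also fails if it takes over 48 s, if anything falls off the work surface, if the arm or the gripper's body presses on something with over 40 N, if the wrist force passes 120 N, or if a joint passes its speed limit or range.

### The arm

A 6-joint arm with a two-finger parallel gripper is mounted at the origin on a cart in front of the work surface, level with it; the furniture and walls round the work are solid. World frame = base frame: x ahead of the robot, y to its left, z up, the work surface at z = 0. Lengths are in m, angles in degrees, forces in N, time in s.
With the tool pointing down it reaches from about 0.3 to 0.75 m from the base axis. Payload 8.5 kg.
Tool frame: the origin (TCP) lies on the centre line of the jaws, within the pads' length; the fingertips stand 14 mm ahead of it and the grasp point (between the pads) lies 5 mm behind it; z points along the fingers, y is the direction in which the jaws open and shut (so a half turn about z gives the same grasp; the last joint's range is limited). The gripper opens to 85 mm and grips with 20 to 120 N. Pads are 22 mm wide; open, the fingers measure 114 mm over their backs; the gripper's body (76 mm by 85 mm) begins 54 mm behind the grasp point. The pads swing forward as they close: fully open they stand 13 mm farther back than shut.
Start: joints at [60.946, 21.807, 74.336, -0, 83.858, -12.336], TCP at [0.158, 0.527, 0.245] pointing down, gripper open.
Joint ranges: [-178.18, 178.18], [-50.72, 133.34], [12.68, 142.11], [-81.47, 261.47], [9.98, 163.14], [-165.26, 165.26]. Speed limits (degrees/s): [136.94, 136.94, 180, 180, 180, 180].

### API

Orientations are given as a 3x3 rotation matrix whose columns are the frame's x, y, z axes.
In Python, from rig import env, optics, order, finder gives the robot as it stands.
- The arm moves only by the tool play_rows, never from a script. Its argument "commands" is a list of rows, each an object of numbers: "grip": the closure, from -1 (fully open) to 1 (shut); "x", "y", "z": the shift along the tool's x, y, z in m; "rx", "ry", "rz": the turn, a rotation vector about the tool's x, y, z in rad. A call has 1 to 12 rows; each row shifts and turns the commanded pose from where the row before left it, along the tool's axes as they then stand; what a row does not reach is not made up. A row lasts 1/8 s, in which the tool goes at most 62.5 mm and 10.7 degrees, less where a joint would pass 70% of its speed; a pose out of reach is approached as far as the arm can. A call is refused whole if a number of a shift passes 0.0625 or a number of a turn 0.188, either way. A call with a gripper value outside its range is refused whole. The fingers move at their own pace and stop on an object; "squeeze" is the grip in N (left out, the last holds). Time passes only in rows, so rows that do not move let the fingers close. It gives the time, the measured TCP pose, the force and the opening at its end, in the units of the state.
- env.observe(): the state, without advancing time (a new reading comes with each control period).
- optics.get_image(name): name is "scene" or "top" or "wrist"; returns a dict with "color" (420x560x3 uint8, blue, green, red), "range_z" (420x560 float32, m along the optical axis (not along the pixel's ray), 0 where there is no reading), "fov_y" (degrees; the focal length in pixels is half the picture's height over the tangent of half this angle, whatever the lens; pixels are square), "cx", "cy" (the principal point, pixels), "dist_coeffs" ([k1, k2, p1, p2, k3] as OpenCV has them; the pictures are not rectified), "cam_to_world" (4x4, takes a point from camera to world coordinates). Camera axes: x right, y down, z forward; pixel columns grow to the right and rows downward; lengths in m; the calibration is good to about 2 mm. A picture is of the moment at which its call begins.
- order.close_job(): hands the job in, once; it reports no verdict.
Trained networks look in the newest picture that a camera, given by its name, has taken for a name from the list of things; names that differ only in an ending like _2 or _b are one class to them, and where a whole thing is asked for, a point or a joint stands for the part that bears it (a point fixed in the world has none). Each returns a list of dicts, best first, with "conf" (0 to 1); they miss things now and then, are a little off and sometimes report something else, mostly with a low value. They report only what shows in the picture. A call takes as long as a camera call. They do not tell look-alikes from the thing itself.
- finder.boxes_of(camera, thing): "point" ([x, y, z] in m, in world coordinates, good to about 4 mm: the middle of the surface that is visible of it).
The state is a dict: "time_s": time; "q": joint angles; "qvel": joint speeds; "joint_efforts": joint torques, N m; "position": TCP position; "tool_rot": TCP orientation; "ft_force": force on the tool from outside, world axes, zero at the start; "wrist_torque": the same for the moment, N m; "grip_width": finger opening in m.
Only numpy, scipy, OpenCV 4.12 (cv2) and the standard library are available. Lean on these libraries where they do the work, as an engineer would, in place of code of your own. Each camera call takes 0.05 s, during which the arm holds its last target.

## Working session

There is one attempt and no reset: what is moved stays moved. The work goes in short steps, Python scripts to look and compute and a tool call to move; the robot and the scene stay as the last step left them, time stands still between calls to the robot, and variables do not carry over. Pictures are saved under pics/ and viewed, and the job is handed in when it is done.

Besides the shell and the picture viewer there is one more tool, called by a JSON object that holds its "api" and its "payload", one argument or row to a line. play_rows: Moves the arm, as the interface text tells. Its arguments: {"type":"object","properties":{"commands":{"type":"array"},"squeeze":{"type":"number"}},"required":["commands"]}

```bash
ls; mkdir -p pics; cat > h.py <<'E'
import numpy as np, cv2
from rig import env, optics, order, finder
def K(im):
    h,w=im['color'].shape[:2]; f=h/2/np.tan(np.radians(im['fov_y']/2))
    return np.array([[f,0,im['cx']],[0,f,im['cy']],[0,0,1]])
def cloud(im):
    h,w=im['color'].shape[:2]
    u,v=np.meshgrid(np.arange(w),np.arange(h))
    p=cv2.undistortPoints(np.stack([u,v],-1).reshape(-1,1,2).astype(np.float64),K(im),np.array(im['dist_coeffs'],float)).reshape(h,w,2)
    z=im['range_z'].astype(float)
    P=np.stack([p[...,0]*z,p[...,1]*z,z,np.ones_like(z)],-1)@np.array(im['cam_to_world']).T
    P=P[...,:3]; P[z==0]=np.nan
    return P
E
python3 - <<'E'
from h import *
for c in ['scene','top']:
    im=optics.get_image(c); cv2.imwrite(f'pics/{c}1.png',im['color']); np.save(f'{c}1.npy',cloud(im)); print(c,np.array(im['cam_to_world']).round(3).tolist())
    for t in ['jig','jig_nest','knob_mid','fork_slide','solenoid_mid','lying_solenoid','spare_coil']:
        try: print(c,t,[(np.round(d['point'],3).tolist(),round(d['conf'],2)) for d in finder.boxes_of(c,t)][:4])
        except Exception as e: print(t,e)
print(env.observe())
E
```

```text
pics
scene [[0.732, -0.327, 0.598, -0.089], [-0.681, -0.341, 0.648, -0.721], [-0.008, -0.881, -0.472, 0.593], [0.0, 0.0, 0.0, 1.0]]
scene jig [([0.599, -0.03, 0.027], 0.76), ([0.429, -0.134, 0.036], 0.33)]
scene jig_nest [([0.595, -0.027, 0.026], 0.74)]
scene knob_mid [([0.606, 0.039, 0.054], 0.58)]
scene fork_slide []
scene solenoid_mid [([0.429, 0.022, 0.035], 0.76), ([0.442, 0.137, 0.036], 0.63)]
scene lying_solenoid [([0.426, -0.137, 0.035], 0.86)]
scene spare_coil [([0.536, 0.195, 0.045], 0.85)]
top [[-0.008, -0.987, 0.16, 0.352], [-1.0, 0.009, 0.002, 0.014], [-0.003, -0.16, -0.987, 1.386], [0.0, 0.0, 0.0, 1.0]]
top jig [([0.613, -0.015, 0.024], 0.94)]
top jig_nest [([0.612, -0.014, 0.023], 0.87)]
top knob_mid [([0.603, 0.037, 0.05], 0.85)]
top fork_slide [([0.607, 0.041, 0.05], 0.73)]
top solenoid_mid [([0.45, 0.156, 0.031], 0.61), ([0.44, 0.04, 0.03], 0.57), ([0.541, 0.2, 0.039], 0.55)]
top lying_solenoid [([0.439, -0.117, 0.046], 0.8)]
top spare_coil [([0.542, 0.199, 0.038], 0.89), ([0.778, -0.211, 0.015], 0.37)]
{'time_s': 0.8, 'q': array([ 6.09476284e+01,  2.18041638e+01,  7.43354600e+01,  2.09832574e-04,
        8.38577289e+01, -1.23348392e+01]), 'qvel': array([-0.03305438,  0.03211647, -0.02445175, -0.02789241,  0.02667691,
        0.04731094]), 'joint_efforts': array([-2.24208510e-03, -4.48307920e+01, -2.31452018e+01, -2.71939934e-04,
        5.29791123e-04,  3.38126156e-06]), 'position': array([0.15819195, 0.52673775, 0.24534737]), 'tool_rot': array([[-9.57734405e-01,  2.87653973e-01,  1.92551449e-05],
       [ 2.87653974e-01,  9.57734404e-01,  4.21607508e-05],
       [-6.31360724e-06,  4.59176205e-05, -9.99999999e-01]]), 'ft_force': array([0.3833153 , 0.20321779, 0.43761983]), 'wrist_torque': array([-0.01693842,  0.0164926 ,  0.00223687]), 'grip_width': 0.08515545513144038}
```

View pics/scene1.png

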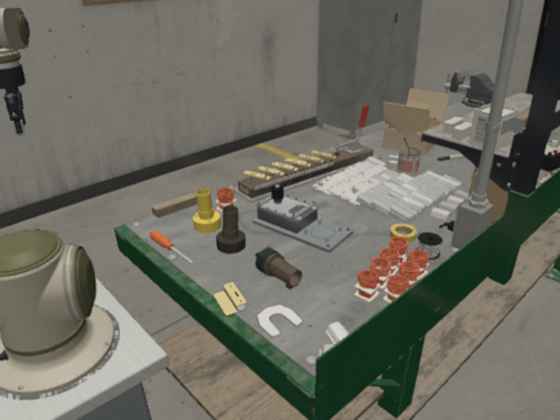

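View pics/top1.png

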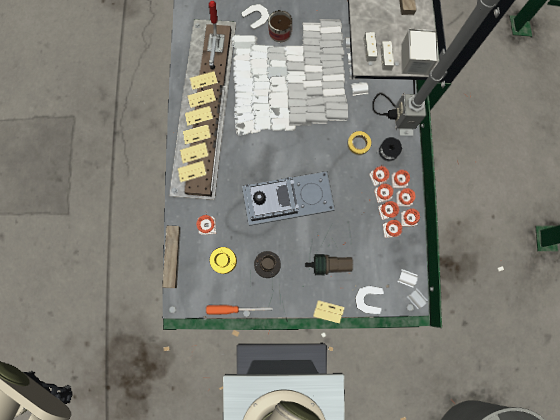

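The dark upright body is at top (267,263), with the yellow look-alike at (222,260). The nest is at (313,190) and the knob at (260,198). I'll measure from the depth next.

```bash
python3 - <<'E'
from h import *
P=np.load('top1.npy'); S=np.load('scene1.npy')
for n,C in [('top',P),('scene',S)]:
    Q=C.reshape(-1,3); 
    m=(abs(Q[:,0]-.44)<.06)&(abs(Q[:,1]-.035)<.055)
    for lo,hi in [(-.005,.01),(.024,.034),(.045,.06),(.06,.075),(.075,.09),(.095,.12)]:
        q=Q[m&(Q[:,2]>lo)&(Q[:,2]<hi)]
        if len(q): print(n,lo,len(q),q.mean(0).round(4),q.min(0).round(3),q.max(0).round(3))
    m=(abs(Q[:,0]-.61)<.1)&(abs(Q[:,1])<.15)
    for lo,hi in [(.006,.018),(.04,.062),(.066,.09),(.09,.11)]:
        q=Q[m&(Q[:,2]>lo)&(Q[:,2]<hi)]
        if len(q):
            r=cv2.minAreaRect((q[:,:2]*1000).astype(np.float32)); print('jig',n,lo,len(q),q.mean(0).round(4),r)
im=optics.get_image('wrist'); cv2.imwrite('pics/w1.png',im['color'])
T=np.array(im['cam_to_world']); s=env.observe(); R=s['tool_rot']
print(T.round(3),im['fov_y']); print('cam in tool',(R.T@(T[:3,3]-s['position'])).round(4),(R.T@T[:3,:3]).round(3))
top=optics.get_image('top'); cv2.imwrite('pics/top_z.png',cv2.resize(top['color'][140:300,150:350],None,fx=4,fy=4,interpolation=cv2.INTER_CUBIC)[:600])
E
```

```text
top -0.005 1241 [4.374e-01 3.140e-02 4.000e-04] [ 0.38  -0.019 -0.005] [0.5   0.088 0.009]
top 0.024 298 [0.4406 0.0431 0.0298] [0.409 0.008 0.024] [0.477 0.076 0.034]
top 0.045 44 [0.4403 0.044  0.0513] [0.424 0.026 0.045] [0.459 0.06  0.059]
top 0.06 16 [0.4457 0.0375 0.0678] [0.427 0.024 0.063] [0.46  0.057 0.075]
top 0.075 18 [0.4432 0.0394 0.083 ] [0.426 0.023 0.076] [0.459 0.056 0.089]
top 0.095 40 [0.4446 0.0364 0.1018] [0.428 0.021 0.096] [0.46  0.055 0.108]
jig top 0.006 1794 [ 0.6212 -0.0502  0.0121] ((609.9141235351562, 0.386810302734375), (298.9443359375, 199.77035522460938), 89.99172973632812)
jig top 0.04 1533 [0.6131 0.027  0.0517] ((614.6038208007812, 28.955440521240234), (93.17626190185547, 128.08303833007812), 10.103043556213379)
jig top 0.066 26 [0.6006 0.0622 0.0784] ((608.8994750976562, 65.98833465576172), (83.50841522216797, 40.66726303100586), 12.519775390625)
jig top 0.09 118 [0.6082 0.0599 0.0975] ((609.171875, 60.20996856689453), (30.330032348632812, 29.204418182373047), 89.23979187011719)
scene -0.005 812 [0.4272 0.02   0.0014] [ 0.38  -0.02  -0.003] [0.5  
[... 529 characters left out ...]
), 10.33521842956543)
jig scene 0.04 1077 [0.6059 0.0162 0.0514] ((613.30078125, 24.10153579711914), (97.18313598632812, 128.5297088623047), 8.978939056396484)
jig scene 0.066 111 [0.6009 0.0495 0.0782] ((601.6445922851562, 51.429656982421875), (16.218334197998047, 30.981616973876953), 43.609893798828125)
jig scene 0.09 78 [0.604  0.0523 0.0965] ((605.3848266601562, 54.24440002441406), (27.72855567932129, 30.44070053100586), 48.6783447265625)
[[ 0.288  0.923  0.256  0.093]
 [ 0.958 -0.278 -0.076  0.545]
 [ 0.001  0.268 -0.964  0.373]
 [ 0.     0.     0.     1.   ]] 60.26820710175806
cam in tool [ 0.0674 -0.001  -0.1276] [[-0.    -0.964 -0.268]
 [ 1.    -0.001  0.   ]
 [-0.001 -0.268  0.964]]
```

View pics/top_z.png

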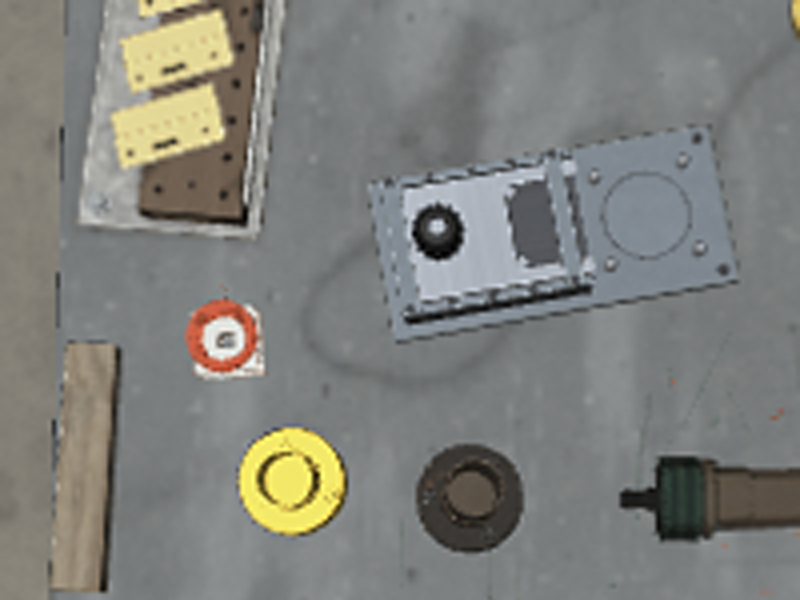

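Disc centre is about (0.442, 0.042) and the jig yaw about 100°. I'll move the wrist camera over the work for a finer measurement.

{"api": "play_rows", "payload": {
  "commands": [
    {"x": -0.04,"y": -0.034,"z": -0.0033,"grip": -1},
    {"x": -0.04,"y": -0.034,"z": -0.0033,"grip": -1},
    {"x": -0.04,"y": -0.034,"z": -0.0033,"grip": -1},
    {"x": -0.04,"y": -0.034,"z": -0.0033,"grip": -1},
    {"x": -0.04,"y": -0.034,"z": -0.0033,"grip": -1},
    {"x": -0.04,"y": -0.034,"z": -0.0033,"grip": -1},
    {"x": -0.04,"y": -0.034,"z": -0.0033,"grip": -1},
    {"x": -0.04,"y": -0.034,"z": -0.0033,"grip": -1},
    {"x": -0.04,"y": -0.034,"z": -0.0033,"grip": -1},
    {"x": -0.04,"y": -0.034,"z": -0.0033,"grip": -1},
    {"x": -0.04,"y": -0.034,"z": -0.0033,"grip": -1},
    {"x": -0.04,"y": -0.034,"z": -0.0033,"grip": -1}
  ]
}}

```text
invalid input at $.commands[0]: expected keys grip, x, y, z, rx, ry, rz
```

```bash
python3 - <<'E'
from h import *
s=env.observe(); print(s['time_s'],s['position'],s['qvel'].round(2),s['tool_rot'].round(3).tolist(),s['q'].round(1))
im=optics.get_image('wrist'); cv2.imwrite('pics/w2.png',im['color']); np.save('w2.npy',cloud(im))
import pickle; pickle.dump(im,open('w2.pkl','wb'))
E
```

```text
0.9 [0.15821016 0.52672714 0.24534649] [ 0.12  0.03 -0.05 -0.13  0.01  0.02] [[-0.958, 0.288, 0.0], [0.288, 0.958, 0.0], [-0.0, 0.0, -1.0]] [ 60.9  21.8  74.3  -0.   83.9 -12.3]
```

View pics/w2.png

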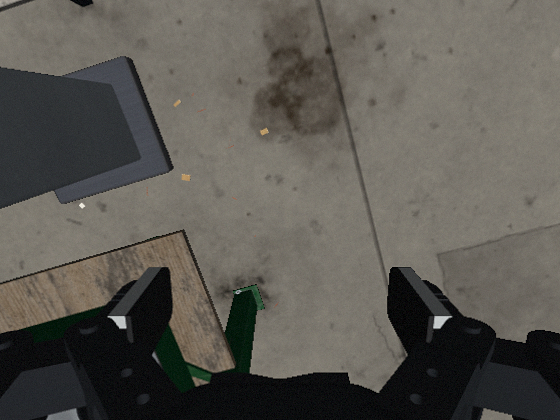

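That picture was from the starting pose, because the call was refused: every row needs all its keys. The fingers hide everything below row 270, so I'll aim the TCP a little farther out.

{"api": "play_rows", "payload": {
  "commands": [
    {"x": -0.046,"y": -0.032,"z": -0.0033,"rx": 0,"ry": 0,"rz": 0,"grip": -1},
    {"x": -0.046,"y": -0.032,"z": -0.0033,"rx": 0,"ry": 0,"rz": 0,"grip": -1},
    {"x": -0.046,"y": -0.032,"z": -0.0033,"rx": 0,"ry": 0,"rz": 0,"grip": -1},
    {"x": -0.046,"y": -0.032,"z": -0.0033,"rx": 0,"ry": 0,"rz": 0,"grip": -1},
    {"x": -0.046,"y": -0.032,"z": -0.0033,"rx": 0,"ry": 0,"rz": 0,"grip": -1},
    {"x": -0.046,"y": -0.032,"z": -0.0033,"rx": 0,"ry": 0,"rz": 0,"grip": -1},
    {"x": -0.046,"y": -0.032,"z": -0.0033,"rx": 0,"ry": 0,"rz": 0,"grip": -1},
    {"x": -0.046,"y": -0.032,"z": -0.0033,"rx": 0,"ry": 0,"rz": 0,"grip": -1},
    {"x": -0.046,"y": -0.032,"z": -0.0033,"rx": 0,"ry": 0,"rz": 0,"grip": -1},
    {"x": -0.046,"y": -0.032,"z": -0.0033,"rx": 0,"ry": 0,"rz": 0,"grip": -1},
    {"x": -0.046,"y": -0.032,"z": -0.0033,"rx": 0,"ry": 0,"rz": 0,"grip": -1},
    {"x": -0.046,"y": -0.032,"z": -0.0033,"rx": 0,"ry": 0,"rz": 0,"grip": -1}
  ]
}}

```text
time_s: 2.45
position: [0.5774, -0.0015, 0.2851]
tool_rot: [[-0.958, 0.288, 0.0], [0.288, 0.958, 0.0], [-0.0, 0.0, -1.0]]
ft_force: [0.6, -0.0, 0.5]
grip_width: 0.0853
```

{"api": "play_rows", "payload": {
  "commands": [
    {"x": 0,"y": 0,"z": 0,"rx": 0,"ry": 0,"rz": 0,"grip": -1},
    {"x": 0,"y": 0,"z": 0,"rx": 0,"ry": 0,"rz": 0,"grip": -1}
  ]
}}

```text
time_s: 2.7
position: [0.5761, 0.0005, 0.2847]
tool_rot: [[-0.958, 0.288, -0.001], [0.288, 0.958, 0.0], [0.001, 0.0, -1.0]]
ft_force: [-0.8, 0.7, -0.2]
grip_width: 0.0855
```

```bash
python3 - <<'E'
from h import *
s=env.observe(); print(s['time_s'],s['position'],s['qvel'].round(2),s['tool_rot'].round(3).tolist(),s['q'].round(1))
im=optics.get_image('wrist'); cv2.imwrite('pics/w3.png',im['color']); np.save('w3.npy',cloud(im))
import pickle; pickle.dump(im,open('w3.pkl','wb'))
E
```

```text
2.7 [5.76102265e-01 4.95890020e-04 2.84730187e-01] [ 1.22 -0.96  0.7  -0.02 -0.01 -0.08] [[-0.958, 0.288, -0.001], [0.288, 0.958, 0.0], [0.001, 0.0, -1.0]] [-11.7  23.2  65.6   0.   91.2 -85. ]
```

View pics/w3.png

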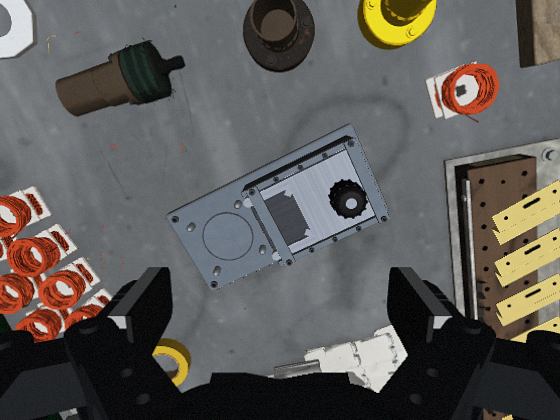

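The wrist view shows the body at (277,32), the nest circle at (228,237), and the knob at (349,200). I'll fit the poses from this picture.

```bash
cat > m.py <<'E'
from h import *
from scipy.optimize import least_squares
def circ(q,r=None):
    f=lambda p: np.hypot(q[:,0]-p[0],q[:,1]-p[1])-(p[2] if r is None else r)
    p0=[*((q.min(0)+q.max(0))/2)[:2]]+([.03] if r is None else [])
    s=least_squares(f,p0,loss='soft_l1',f_scale=.001); return s.x.round(4),np.abs(s.fun).mean().round(4)
E
python3 - <<'E'
from m import *
C=np.load('w3.npy'); Q=C.reshape(-1,3)
print('bench z',np.nanmedian(C[110:160,200:240,2]))
def band(c,d,lo,hi):
    m=(abs(Q[:,0]-c[0])<d)&(abs(Q[:,1]-c[1])<d)&(Q[:,2]>lo)&(Q[:,2]<hi); return Q[m]
b=(.442,.04)
q=band(b,.055,.024,.034); h=cv2.convexHull((q[:,:2]*1e3).astype(np.float32)); print('disc top',len(q),cv2.minEnclosingCircle(h),q.mean(0).round(4))
for lo,hi in [(.008,.022),(.04,.05),(.05,.06),(.06,.07),(.07,.08),(.08,.09),(.09,.098)]:
    q=band(b,.055,lo,hi)
    if len(q)>5: print(lo,len(q),'free',circ(q),'r fixed',circ(q,.019 if lo>.035 else .035))
q=band(b,.03,.098,.112); h=cv2.convexHull((q[:,:2]*1e3).astype(np.float32)); print('tube top',len(q),cv2.minEnclosingCircle(h),q[:,2].mean())
k=(.609,.06); q=band(k,.03,.088,.105); h=cv2.convexHull((q[:,:2]*1e3).astype(np.float32)); print('knob',len(q),cv2.minEnclosingCircle(h),q[:,2].max())
q=band((.63,-.03),.13,.006,.018); r=cv2.minAreaRect((q[:,:2]*1e3).astype(np.float32)); print('plate',r,q[:,2].mean())
q=band((.63,-.03),.13,.04,.062); r=cv2.minAreaRect((q[:,:2]*1e3).astype(np.float32)); print('guide',r)
for n,px in dict(nest=(228,237)).items(): print(n,C[px[1],px[0]])
q=band((.63,-.08),.06,.02,.032); 
q=q[q[:,1]<-.0]
n,l,st,ce=cv2.connectedComponentsWithStats(((C[...,2]>.021)&(C[...,2]<.033)&(abs(C[...,0]-.62)<.08)&(C[...,1]<-.01)&(C[...,1]>-.15)).astype(np.uint8))
for i in range(1,n):
    if st[i,4]>3: print('pin',ce[i].round(1),st[i,4],np.nanmean(C[l==i],0).round(4))
E
python3 - <<'E'
import cv2
im=cv2.imread('pics/w3.png'); cv2.imwrite('pics/w3z.png',cv2.resize(im[110:310,150:400],None,fx=3,fy=3,interpolation=cv2.INTER_CUBIC))
E
```

```text
bench z -0.0010236940958993357
disc top 2081 ((440.69427490234375, 39.21829605102539), 35.06098556518555) [0.451  0.0395 0.0289]
0.008 66 free (array([0.4411, 0.0395, 0.0345]), np.float64(0.0001)) r fixed (array([0.4405, 0.0396]), np.float64(0.0001))
0.04 803 free (array([0.4364, 0.0388, 0.0101]), np.float64(0.0035)) r fixed (array([0.451 , 0.0369]), np.float64(0.005))
0.05 273 free (array([0.4422, 0.0382, 0.0171]), np.float64(0.0005)) r fixed (array([0.4412, 0.0382]), np.float64(0.0017))
0.06 180 free (array([0.442 , 0.0373, 0.0167]), np.float64(0.0002)) r fixed (array([0.444 , 0.0374]), np.float64(0.0017))
0.07 181 free (array([0.4422, 0.0366, 0.0168]), np.float64(0.0002)) r fixed (array([0.4441, 0.0369]), np.float64(0.0017))
0.08 161 free (array([0.4425, 0.0359, 0.0167]), np.float64(0.0002)) r fixed (array([0.4419, 0.0383]), np.float64(0.0019))
0.09 91 free (array([0.4429, 0.0352, 0.0167]), np.float64(0.0003)) r fixed (array([0.4422, 0.0378]), np.float64(0.0017))
tube top 297 ((441.9270324707031, 34.92088317871094), 18.080936431884766) 0.10055332600448387
knob 922 ((606.8583984375, 57.464290618896484), 16.482574462890625) 0.09918197218849822
plate ((619.2743530273438, -16.920333862304688), (110.16143798828125, 235.8171844482422), 9.948256492614746) 0.01110358103434106
guide ((612.40087890625, 25.67532730102539), (92.46200561523438, 129.2013702392578), 9.654648780822754)
nest [ 0.63093927 -0.07948769  0.01278522]
pin [257.3 180.5] 44 [ 0.5745 -0.0247  0.0276]
pin [237.2 205. ] 41 [ 0.595  -0.0547  0.0239]
pin [190.1 228.1] 38 [ 0.6051 -0.1142  0.024 ]
pin [261.9 250.5] 37 [ 0.6544 -0.0448  0.0238]
pin [216.  272.1] 36 [ 0.6646 -0.1042  0.024 ]
```

View pics/w3z.png

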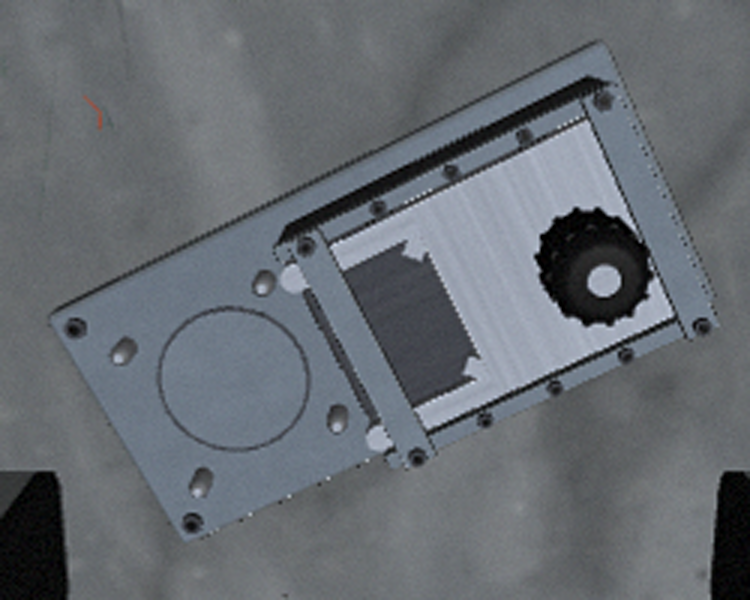

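Nest ≈ (0.630, -0.0795), jig yaw ≈ 100°, slide travel ≈ 10 mm. Disc centre is (0.4406, 0.0394), the tube at z = 0.07 is (0.442, 0.037), and it leans toward about -67°. I'll set the jaws across the lean, at azimuth 23°.

{"api": "play_rows", "payload": {
  "commands": [
    {"x": 0.035,"y": -0.001,"z": 0.025,"rx": 0,"ry": 0,"rz": 0,"grip": -1},
    {"x": 0.035,"y": -0.001,"z": 0.03,"rx": 0,"ry": 0,"rz": 0,"grip": -1},
    {"x": 0.035,"y": -0.001,"z": 0.03,"rx": 0,"ry": 0,"rz": 0,"grip": -1},
    {"x": 0.034,"y": -0.001,"z": 0.03,"rx": 0,"ry": 0,"rz": 0,"grip": -1},
    {"x": 0,"y": 0,"z": 0,"rx": 0,"ry": 0,"rz": 0.175,"grip": -1},
    {"x": 0,"y": 0,"z": 0,"rx": 0,"ry": 0,"rz": 0.175,"grip": -1},
    {"x": 0,"y": 0,"z": 0,"rx": 0,"ry": 0,"rz": 0.175,"grip": -1},
    {"x": 0,"y": 0,"z": 0,"rx": 0,"ry": 0,"rz": 0.175,"grip": -1},
    {"x": 0,"y": 0,"z": 0,"rx": 0,"ry": 0,"rz": 0.175,"grip": -1},
    {"x": 0,"y": 0,"z": 0,"rx": 0,"ry": 0,"rz": 0,"grip": -1},
    {"x": 0,"y": 0,"z": 0,"rx": 0,"ry": 0,"rz": 0,"grip": -1}
  ]
}}

```text
time_s: 4.12
position: [0.4418, 0.0368, 0.1702]
tool_rot: [[-0.397, 0.918, 0.0], [0.918, 0.397, -0.0], [-0.0, 0.0, -1.0]]
ft_force: [-0.4, 0.4, 0.1]
grip_width: 0.0856
```

```bash
python3 - <<'E'
from m import *
s=env.observe(); R=s['tool_rot']; print(s['time_s'],s['position'],R.round(3).tolist(),s['q'].round(1))
im=optics.get_image('wrist'); cv2.imwrite('pics/w4.png',im['color']); C=cloud(im); Q=C.reshape(-1,3)
Q=Q[(abs(Q[:,0]-.442)<.055)&(abs(Q[:,1]-.04)<.055)]
for lo,hi in [(.008,.024),(.05,.06),(.06,.07),(.07,.08),(.08,.09),(.09,.098)]:
    q=Q[(Q[:,2]>lo)&(Q[:,2]<hi)]
    if len(q)>5: print(lo,len(q),circ(q))
print('tool move',(R.T@(np.array([.4422,.0368,.065])-s['position'])).round(4))
E
```

```text
4.125 [0.44184739 0.03681921 0.17016861] [[-0.397, 0.918, 0.0], [0.918, 0.397, -0.0], [-0.0, 0.0, -1.0]] [-10.6  15.8  97.5   0.   66.7 -34. ]
0.008 122 (array([0.4407, 0.0391, 0.0349]), np.float64(0.0001))
0.05 621 (array([0.4406, 0.0388, 0.0174]), np.float64(0.0006))
0.06 479 (array([0.441 , 0.0378, 0.0169]), np.float64(0.0003))
0.07 552 (array([0.4412, 0.0371, 0.0169]), np.float64(0.0003))
0.08 655 (array([0.4414, 0.0364, 0.0169]), np.float64(0.0003))
0.09 542 (array([0.4416, 0.0358, 0.0169]), np.float64(0.0003))
tool move [-1.000e-04  3.000e-04  1.052e-01]
```

View pics/w4.png

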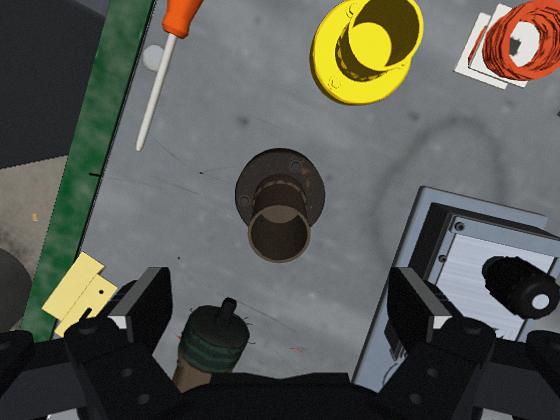

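The disc reads (0.4407, 0.0391) again and the jaws straddle the tube. I'll descend and grip.

{"api": "play_rows", "payload": {
  "commands": [
    {"x": 0,"y": -0.0003,"z": 0.025,"rx": 0,"ry": 0,"rz": 0,"grip": -1},
    {"x": 0,"y": 0,"z": 0.025,"rx": 0,"ry": 0,"rz": 0,"grip": -1},
    {"x": 0,"y": 0,"z": 0.025,"rx": 0,"ry": 0,"rz": 0,"grip": -1},
    {"x": 0,"y": 0,"z": 0.02,"rx": 0,"ry": 0,"rz": 0,"grip": -1},
    {"x": 0,"y": 0,"z": 0.01,"rx": 0,"ry": 0,"rz": 0,"grip": -1},
    {"x": 0,"y": 0,"z": 0,"rx": 0,"ry": 0,"rz": 0,"grip": -0.2},
    {"x": 0,"y": 0,"z": 0,"rx": 0,"ry": 0,"rz": 0,"grip": 0},
    {"x": 0,"y": 0,"z": 0,"rx": 0,"ry": 0,"rz": 0,"grip": 0.2},
    {"x": 0,"y": 0,"z": 0,"rx": 0,"ry": 0,"rz": 0,"grip": 1},
    {"x": 0,"y": 0,"z": 0,"rx": 0,"ry": 0,"rz": 0,"grip": 1},
    {"x": 0,"y": 0,"z": 0,"rx": 0,"ry": 0,"rz": 0,"grip": 1},
    {"x": 0,"y": 0,"z": 0,"rx": 0,"ry": 0,"rz": 0,"grip": 1}
  ],
  "squeeze": 50
}}

```text
time_s: 5.68
position: [0.4422, 0.0361, 0.0657]
tool_rot: [[-0.393, 0.919, 0.002], [0.919, 0.393, -0.0], [-0.001, 0.001, -1.0]]
ft_force: [-1.3, -0.8, 5.4]
grip_width: 0.0369
```

```bash
cat > look.py <<'E'
from m import *
import sys
n=sys.argv[1]
s=env.observe(); R=s['tool_rot']; print(s['time_s'],s['position'].round(4),R.round(3).tolist(),s['grip_width'],s['ft_force'].round(1),s['wrist_torque'].round(2))
im=optics.get_image('wrist'); a=im['color']; C=cloud(im); np.save(n+'w.npy',C)
cv2.imwrite(f'pics/{n}w.png',a)
t=optics.get_image('scene'); np.save(n+'s.npy',cloud(t))
cv2.imwrite(f'pics/{n}s.png',cv2.resize(t['color'][140:290,150:350],None,fx=4,fy=4,interpolation=cv2.INTER_CUBIC))
E
python3 look.py a
```

```text
5.675 [0.4422 0.0361 0.0657] [[-0.393, 0.919, 0.002], [0.919, 0.393, -0.0], [-0.001, 0.001, -1.0]] 0.036871224643287626 [-1.3 -0.8  5.4] [0.06 0.09 0.02]
```

View pics/as.png

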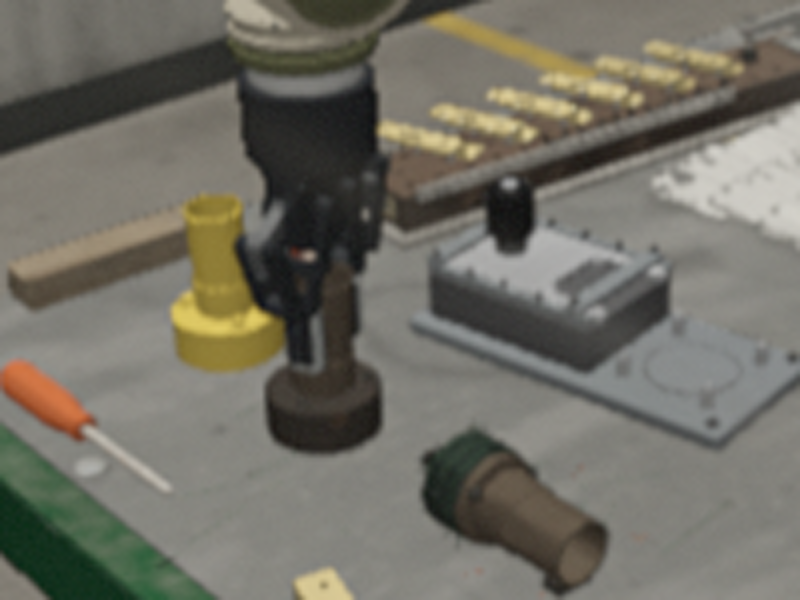

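View pics/aw.png

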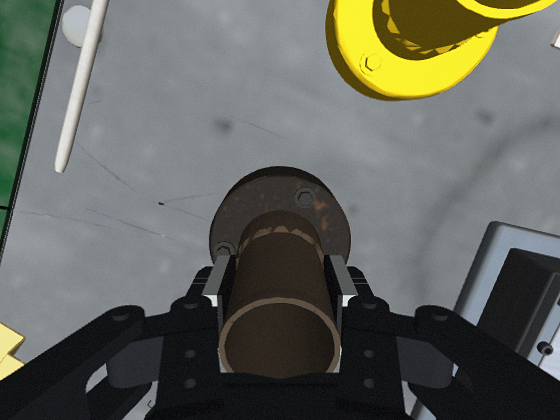

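Gripped at 37 mm and upright. I'll lift it.

{"api": "play_rows", "payload": {
  "commands": [
    {"x": 0,"y": 0,"z": -0.005,"rx": 0,"ry": 0,"rz": 0,"grip": 1},
    {"x": 0,"y": 0,"z": -0.015,"rx": 0,"ry": 0,"rz": 0,"grip": 1},
    {"x": 0,"y": 0,"z": -0.02,"rx": 0,"ry": 0,"rz": 0,"grip": 1},
    {"x": 0,"y": 0,"z": -0.02,"rx": 0,"ry": 0,"rz": 0,"grip": 1},
    {"x": 0,"y": 0,"z": -0.015,"rx": 0,"ry": 0,"rz": 0,"grip": 1},
    {"x": 0,"y": 0,"z": -0.005,"rx": 0,"ry": 0,"rz": 0,"grip": 1},
    {"x": 0,"y": 0,"z": 0,"rx": 0,"ry": 0,"rz": 0,"grip": 1}
  ]
}}

```text
time_s: 6.65
position: [0.4416, 0.0362, 0.1447]
tool_rot: [[-0.393, 0.919, -0.0], [0.919, 0.393, 0.0], [0.0, -0.0, -1.0]]
ft_force: [0.5, -0.3, -4.2]
grip_width: 0.037
```

```bash
python3 look.py b; python3 - <<'E'
from m import *
for f,d in [('a',0),('b',.08)]:
    Q=np.load(f+'w.npy').reshape(-1,3); s=env.observe()
    Q=Q[(abs(Q[:,0]-.442)<.055)&(abs(Q[:,1]-.04)<.055)]; Q=Q-[0,0,d]
    for lo,hi in [(.004,.024),(.026,.034)]:
        q=Q[(Q[:,2]>lo)&(Q[:,2]<hi)]
        if len(q)>5: print(f,lo,len(q),circ(q),q.mean(0).round(4))
    q=Q[(Q[:,2]>.022)&(Q[:,2]<.036)&(Q[:,1]>.058)]
    A=np.c_[q[:,:2]-q[:,:2].mean(0),np.ones(len(q))]; print(' disc-top plane',np.linalg.lstsq(A,q[:,2],rcond=None)[0].round(4),len(q))
    h=cv2.convexHull((q[:,:2]*1e3).astype(np.float32))[:,0]/1e3; h=h[h[:,1]>.06]; print(' rim',circ(h,.035))
E
```

```text
6.65 [0.4416 0.0362 0.1447] [[-0.393, 0.919, -0.0], [0.919, 0.393, 0.0], [0.0, -0.0, -1.0]] 0.037019841337158306 [ 0.5 -0.3 -4.2] [-0.03  0.06 -0.  ]
a 0.004 557 (array([0.4408, 0.0391, 0.0349]), np.float64(0.0001)) [0.4277 0.0682 0.0145]
a 0.026 6411 (array([0.4408, 0.0392, 0.0282]), np.float64(0.004)) [0.4342 0.0545 0.0291]
 disc-top plane [ 0.0114 -0.0652  0.029 ] 3140
 rim (array([0.4405, 0.0391]), np.float64(0.0001))
b 0.004 566 (array([0.4401, 0.0392, 0.0349]), np.float64(0.0001)) [0.4272 0.0683 0.0146]
b 0.026 6357 (array([0.4402, 0.0392, 0.028 ]), np.float64(0.0039)) [0.4334 0.0544 0.0282]
 disc-top plane [ 0.0069 -0.0628  0.028 ] 3148
 rim (array([0.4399, 0.0391]), np.float64(0.0001))
```

View pics/bs.png

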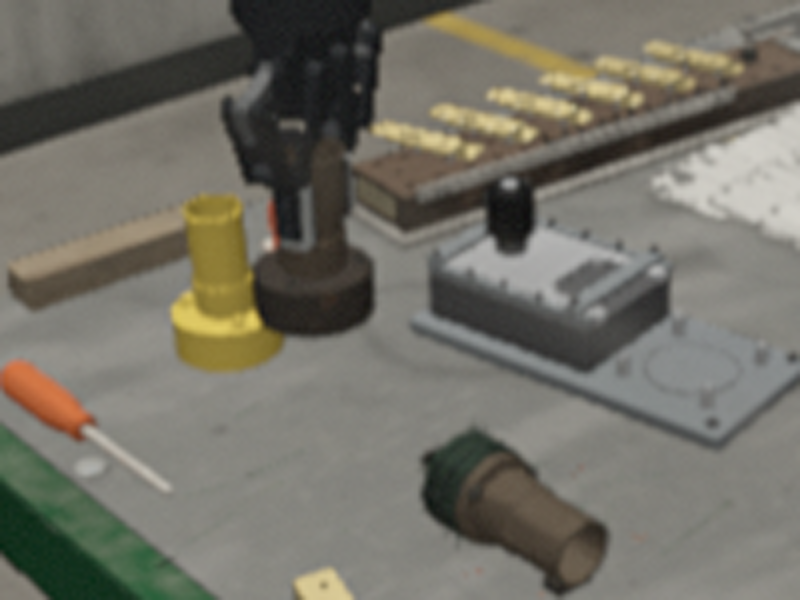

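View pics/bw.png

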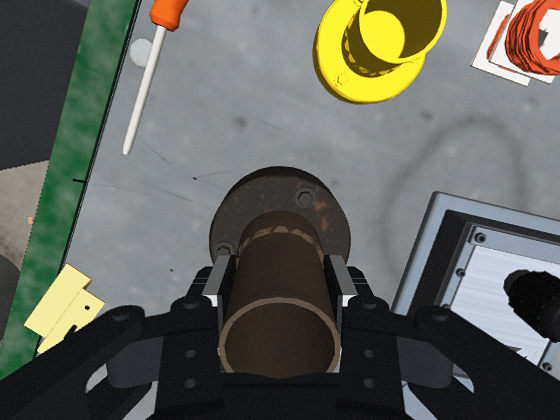

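The hold is unchanged after the lift and the body weighs about 0.48 kg. I'll carry it over the nest.

{"api": "play_rows", "payload": {
  "commands": [
    {"x": -0.0086,"y": 0.0059,"z": 0,"rx": 0,"ry": 0,"rz": 0,"grip": 1},
    {"x": -0.02,"y": 0.014,"z": 0,"rx": 0,"ry": 0,"rz": 0,"grip": 1},
    {"x": -0.025,"y": 0.0175,"z": 0,"rx": 0,"ry": 0,"rz": 0,"grip": 1},
    {"x": -0.025,"y": 0.0175,"z": 0,"rx": 0,"ry": 0,"rz": 0,"grip": 1},
    {"x": -0.025,"y": 0.0175,"z": 0,"rx": 0,"ry": 0,"rz": 0,"grip": 1},
    {"x": -0.025,"y": 0.0175,"z": 0,"rx": 0,"ry": 0,"rz": 0,"grip": 1},
    {"x": -0.025,"y": 0.0175,"z": 0,"rx": 0,"ry": 0,"rz": 0,"grip": 1},
    {"x": -0.02,"y": 0.014,"z": 0,"rx": 0,"ry": 0,"rz": 0,"grip": 1},
    {"x": -0.01,"y": 0.0065,"z": 0,"rx": 0,"ry": 0,"rz": 0,"grip": 1},
    {"x": 0,"y": 0,"z": 0,"rx": 0,"ry": 0,"rz": 0,"grip": 1},
    {"x": 0,"y": 0,"z": 0,"rx": 0,"ry": 0,"rz": 0,"grip": 1}
  ]
}}

```text
time_s: 8.12
position: [0.631, -0.0818, 0.1448]
tool_rot: [[-0.393, 0.919, -0.001], [0.919, 0.393, 0.0], [0.001, -0.001, -1.0]]
ft_force: [0.1, 1.3, -5.5]
grip_width: 0.0369
```

```bash
python3 look.py c; python3 - <<'E'
from m import *
C=np.load('cw.npy');Q=C.reshape(-1,3); 
m=(abs(Q[:,0]-.63)<.055)&(abs(Q[:,1]+.08)<.055)
q=Q[m&(Q[:,2]>.081)&(Q[:,2]<.1)]; print('disc',len(q),circ(q))
q=Q[m&(Q[:,2]>.10)&(Q[:,2]<.115)&(Q[:,1]>-.06)]
h=cv2.convexHull((q[:,:2]*1e3).astype(np.float32))[:,0]/1e3; h=h[h[:,1]>-.058]; print(' rim',circ(h,.035))
n,l,st,ce=cv2.connectedComponentsWithStats(((C[...,2]>.021)&(C[...,2]<.033)&(abs(C[...,0]-.62)<.08)&(C[...,1]<-.01)&(C[...,1]>-.15)).astype(np.uint8))
for i in range(1,n):
    if st[i,4]>8: print('pin',ce[i].round(1),st[i,4],np.nanmean(C[l==i],0).round(4))
q=Q[(abs(Q[:,0]-.609)<.04)&(abs(Q[:,1]-.06)<.04)&(Q[:,2]>.085)&(Q[:,2]<.105)]
if len(q)>20: print('knob',cv2.minEnclosingCircle((q[:,:2]*1e3).astype(np.float32)))
E
```

```text
8.125 [ 0.631  -0.0818  0.1448] [[-0.393, 0.919, -0.001], [0.919, 0.393, 0.0], [0.001, -0.001, -1.0]] 0.0369283695775026 [ 0.1  1.3 -5.5] [ 0.01  0.04 -0.01]
disc 503 (array([ 0.6294, -0.0789,  0.0349]), np.float64(0.0001))
 rim (array([ 0.6292, -0.0789]), np.float64(0.0001))
pin [247.6 153.3] 108 [ 0.5956 -0.0551  0.0242]
pin [332.8 173.7] 102 [ 0.655  -0.045   0.0243]
```

View pics/cs.png

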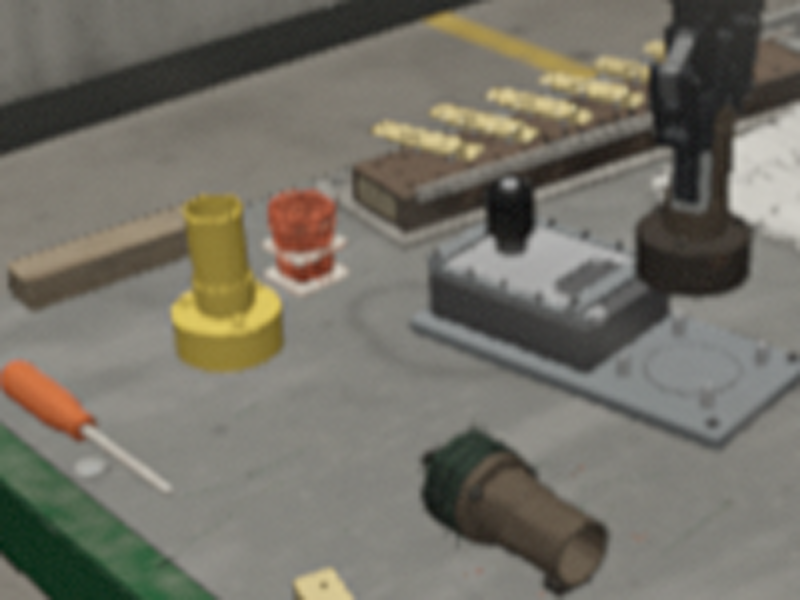

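View pics/cw.png

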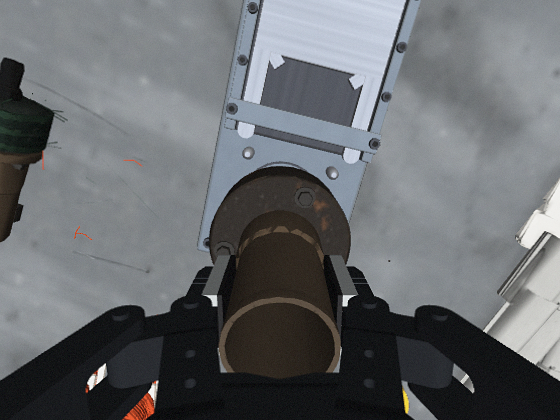

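The disc is within 1.3 mm of the nest centre, relative to the pins in this same view. I'll correct that and descend.

{"api": "play_rows", "payload": {
  "commands": [
    {"x": -0.0012,"y": 0.0006,"z": 0.01,"rx": 0,"ry": 0,"rz": 0,"grip": 1},
    {"x": 0,"y": 0,"z": 0.018,"rx": 0,"ry": 0,"rz": 0,"grip": 1},
    {"x": 0,"y": 0,"z": 0.014,"rx": 0,"ry": 0,"rz": 0,"grip": 1},
    {"x": 0,"y": 0,"z": 0.01,"rx": 0,"ry": 0,"rz": 0,"grip": 1},
    {"x": 0,"y": 0,"z": 0.006,"rx": 0,"ry": 0,"rz": 0,"grip": 1},
    {"x": 0,"y": 0,"z": 0.004,"rx": 0,"ry": 0,"rz": 0,"grip": 1},
    {"x": 0,"y": 0,"z": 0,"rx": 0,"ry": 0,"rz": 0,"grip": 1},
    {"x": 0,"y": 0,"z": 0,"rx": 0,"ry": 0,"rz": 0,"grip": 1}
  ]
}}

```text
time_s: 9.22
position: [0.6329, -0.0833, 0.0833]
tool_rot: [[-0.393, 0.92, 0.001], [0.92, 0.393, -0.0], [-0.001, 0.001, -1.0]]
ft_force: [-0.2, 0.7, -4.7]
grip_width: 0.0369
```

{"api": "play_rows", "payload": {
  "commands": [
    {"x": 0,"y": 0,"z": 0.0015,"rx": 0,"ry": 0,"rz": 0,"grip": 1},
    {"x": 0,"y": 0,"z": 0.0015,"rx": 0,"ry": 0,"rz": 0,"grip": 1},
    {"x": 0,"y": 0,"z": 0,"rx": 0,"ry": 0,"rz": 0,"grip": 1}
  ]
}}

```text
time_s: 9.6
position: [0.6326, -0.0832, 0.0798]
tool_rot: [[-0.393, 0.919, -0.0], [0.919, 0.393, 0.0], [0.0, -0.0, -1.0]]
ft_force: [-0.4, 0.4, -4.7]
grip_width: 0.0372
```

```bash
python3 look.py d; python3 - <<'E'
from m import *
C=np.load('dw.npy');Q=C.reshape(-1,3); 
m=(abs(Q[:,0]-.63)<.055)&(abs(Q[:,1]+.08)<.055)
q=Q[m&(Q[:,2]>.02)&(Q[:,2]<.034)]; q=q[np.hypot(q[:,0]-.63,q[:,1]+.08)<.0375]; print('disc',len(q),circ(q))
q=Q[m&(Q[:,2]>.036)&(Q[:,2]<.05)&(Q[:,1]>-.06)]; print('top mean',q.mean(0))
h=cv2.convexHull((q[:,:2]*1e3).astype(np.float32))[:,0]/1e3; h=h[h[:,1]>-.058]; print(' rim',circ(h,.035))
E
```

```text
9.6 [ 0.6326 -0.0832  0.0798] [[-0.393, 0.919, -0.0], [0.919, 0.393, 0.0], [0.0, -0.0, -1.0]] 0.0371779748042282 [-0.4  0.4 -4.7] [0.   0.03 0.01]
disc 377 (array([ 0.631 , -0.0803,  0.0349]), np.float64(0.0001))
top mean [ 0.62640006 -0.04490892  0.04383514]
 rim (array([ 0.6178, -0.0351]), np.float64(0.007))
```

View pics/ds.png

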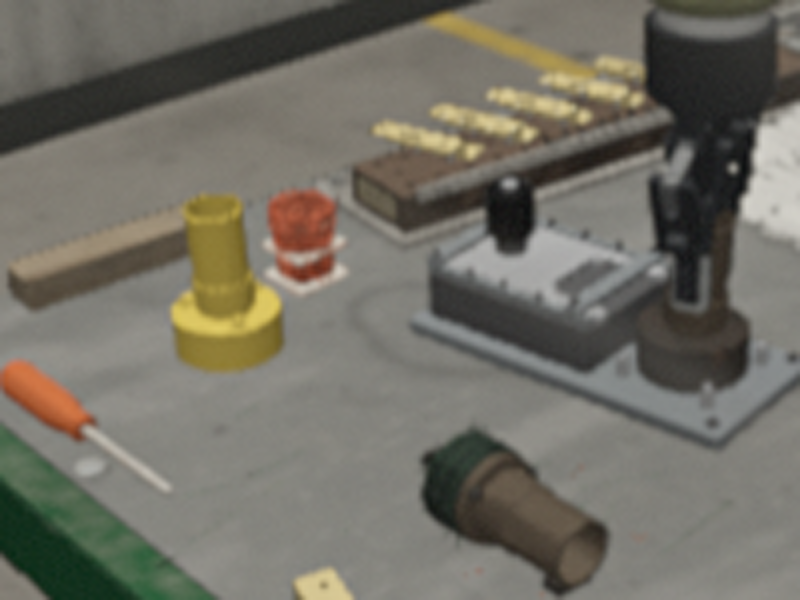

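View pics/dw.png

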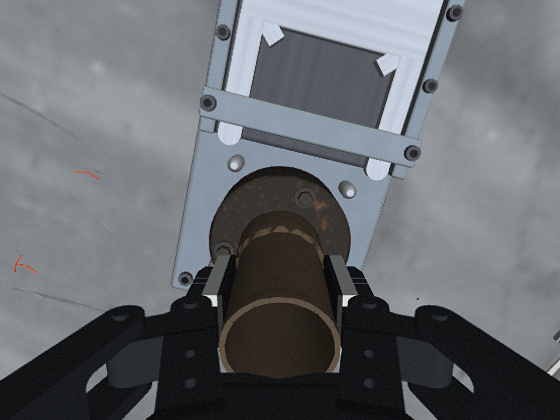

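The disc is centred between the pins and about 2 mm above the plate. I'll set it down.

{"api": "play_rows", "payload": {
  "commands": [
    {"x": 0,"y": 0,"z": 0.001,"rx": 0,"ry": 0,"rz": 0,"grip": 1},
    {"x": 0,"y": 0,"z": 0.0007,"rx": 0,"ry": 0,"rz": 0,"grip": 1},
    {"x": 0,"y": 0,"z": 0,"rx": 0,"ry": 0,"rz": 0,"grip": 1}
  ]
}}

```text
time_s: 10.07
position: [0.6326, -0.0832, 0.0781]
tool_rot: [[-0.393, 0.92, -0.0], [0.92, 0.393, 0.0], [0.0, -0.0, -1.0]]
ft_force: [0.3, 0.6, -5.8]
grip_width: 0.0367
```

{"api": "play_rows", "payload": {
  "commands": [
    {"x": 0,"y": 0,"z": 0.0005,"rx": 0,"ry": 0,"rz": 0,"grip": 1},
    {"x": 0,"y": 0,"z": 0,"rx": 0,"ry": 0,"rz": 0,"grip": 1}
  ]
}}

```text
time_s: 10.32
position: [0.6327, -0.0832, 0.0779]
tool_rot: [[-0.393, 0.92, 0.0], [0.92, 0.393, -0.0], [-0.0, 0.0, -1.0]]
ft_force: [-0.6, -0.6, -2.4]
grip_width: 0.0369
```

{"api": "play_rows", "payload": {
  "commands": [
    {"x": 0,"y": 0,"z": 0.0005,"rx": 0,"ry": 0,"rz": 0,"grip": 1},
    {"x": 0,"y": 0,"z": 0,"rx": 0,"ry": 0,"rz": 0,"grip": 1}
  ]
}}

```text
time_s: 10.58
position: [0.6327, -0.0833, 0.0778]
tool_rot: [[-0.393, 0.919, 0.0], [0.919, 0.393, -0.0], [-0.0, 0.0, -1.0]]
ft_force: [-3.6, -0.7, 3.4]
grip_width: 0.0371
```

The force has gone to +3.4 N, so it is seated. I'll release gently and retreat upward.

{"api": "play_rows", "payload": {
  "commands": [
    {"x": 0,"y": 0,"z": 0,"rx": 0,"ry": 0,"rz": 0,"grip": 0.1},
    {"x": 0,"y": 0,"z": 0,"rx": 0,"ry": 0,"rz": 0,"grip": 0.05},
    {"x": 0,"y": 0,"z": 0,"rx": 0,"ry": 0,"rz": 0,"grip": 0},
    {"x": 0,"y": 0,"z": 0,"rx": 0,"ry": 0,"rz": 0,"grip": -0.2},
    {"x": 0,"y": 0,"z": 0,"rx": 0,"ry": 0,"rz": 0,"grip": -0.5},
    {"x": 0,"y": 0,"z": 0,"rx": 0,"ry": 0,"rz": 0,"grip": -0.8},
    {"x": 0,"y": 0,"z": 0,"rx": 0,"ry": 0,"rz": 0,"grip": -0.8},
    {"x": 0,"y": 0,"z": -0.015,"rx": 0,"ry": 0,"rz": 0,"grip": -0.8},
    {"x": 0,"y": 0,"z": -0.03,"rx": 0,"ry": 0,"rz": 0,"grip": -0.8},
    {"x": 0,"y": 0,"z": -0.03,"rx": 0,"ry": 0,"rz": 0,"grip": -0.8},
    {"x": 0,"y": 0,"z": -0.03,"rx": 0,"ry": 0,"rz": 0,"grip": -0.8},
    {"x": 0,"y": 0,"z": 0,"rx": 0,"ry": 0,"rz": 0,"grip": -0.8}
  ]
}}

```text
time_s: 12.08
position: [0.6336, -0.0834, 0.1857]
tool_rot: [[-0.393, 0.919, 0.006], [0.919, 0.393, -0.002], [-0.004, 0.005, -1.0]]
ft_force: [0.2, 1.0, -0.2]
grip_width: 0.0766
```

```bash
python3 look.py e; python3 - <<'E'
from m import *
C=np.load('ew.npy');Q=C.reshape(-1,3); 
m=(abs(Q[:,0]-.63)<.06)&(abs(Q[:,1]+.08)<.06)
q=Q[m&(Q[:,2]>.017)&(Q[:,2]<.036)]; q=q[np.hypot(q[:,0]-.63,q[:,1]+.08)<.0375]; print('disc',len(q),circ(q))
for lo in (.065,.075,.085,.095):
    q=Q[m&(Q[:,2]>lo)&(Q[:,2]<lo+.01)]; print(lo,circ(q))
q=Q[(abs(Q[:,0]-.609)<.04)&(abs(Q[:,1]-.06)<.04)&(Q[:,2]>.088)&(Q[:,2]<.105)]
if len(q)>20: print('knob',cv2.minEnclosingCircle((q[:,:2]*1e3).astype(np.float32)))
E
```

```text
12.075 [ 0.6336 -0.0834  0.1857] [[-0.393, 0.919, 0.006], [0.919, 0.393, -0.002], [-0.004, 0.005, -1.0]] 0.07658139089898956 [ 0.2  1.  -0.2] [ 0.04 -0.01 -0.03]
disc 138 (array([ 0.6312, -0.0804,  0.0349]), np.float64(0.0001))
0.065 (array([ 0.6313, -0.0811,  0.0171]), np.float64(0.0004))
0.075 (array([ 0.6316, -0.0819,  0.0169]), np.float64(0.0003))
0.085 (array([ 0.6318, -0.0826,  0.0169]), np.float64(0.0003))
0.095 (array([ 0.632 , -0.0833,  0.0169]), np.float64(0.0003))
knob ((612.6416015625, 42.56624221801758), 4.380136489868164)
```

View pics/es.png

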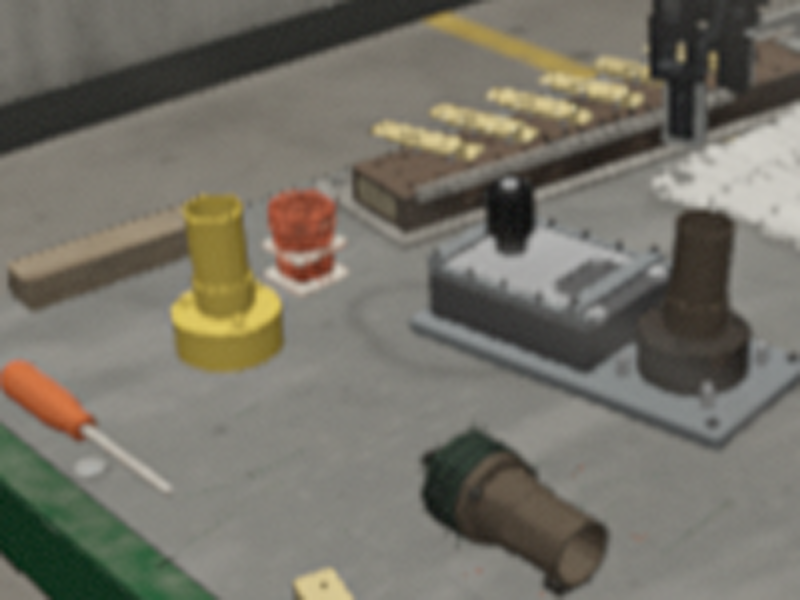

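View pics/ew.png

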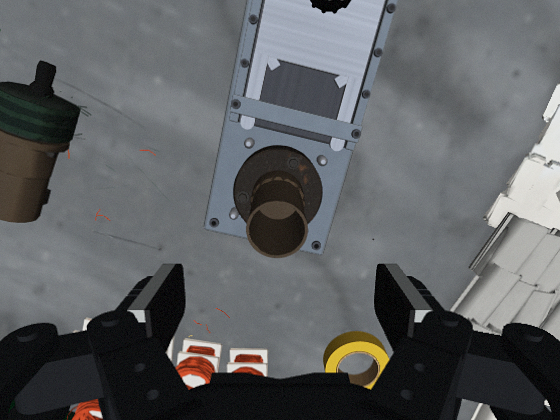

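The body stands upright in the nest: disc at (0.631, -0.080), lean unchanged, pins all round it. Next I'll move behind the knob with the jaws shut, tool x along jig +x.

{"api": "play_rows", "payload": {
  "commands": [
    {"x": 0.017,"y": 0.004,"z": -0.01,"rx": 0,"ry": 0,"rz": 0,"grip": -0.8},
    {"x": 0.034,"y": 0.0075,"z": 0,"rx": 0,"ry": 0,"rz": 0,"grip": -0.5},
    {"x": 0.034,"y": 0.0075,"z": 0,"rx": 0,"ry": 0,"rz": 0,"grip": 0},
    {"x": 0.034,"y": 0.0075,"z": 0,"rx": 0,"ry": 0,"rz": 0,"grip": 1},
    {"x": 0.034,"y": 0.0075,"z": 0,"rx": 0,"ry": 0,"rz": 0,"grip": 1},
    {"x": 0.036,"y": 0.008,"z": 0,"rx": 0,"ry": 0,"rz": 0,"grip": 1},
    {"x": 0,"y": 0,"z": 0,"rx": 0,"ry": 0,"rz": 0.118,"grip": 1},
    {"x": 0,"y": 0,"z": 0,"rx": 0,"ry": 0,"rz": 0.118,"grip": 1},
    {"x": 0,"y": 0,"z": 0,"rx": 0,"ry": 0,"rz": 0,"grip": 1},
    {"x": 0,"y": 0,"z": 0,"rx": 0,"ry": 0,"rz": 0,"grip": 1}
  ]
}}

```text
time_s: 13.42
position: [0.5967, 0.1075, 0.1922]
tool_rot: [[-0.17, 0.985, -0.0], [0.985, 0.17, 0.0], [0.0, -0.0, -1.0]]
ft_force: [0.2, -0.2, 0.2]
grip_width: 0.0002
```

```bash
python3 look.py f; python3 - <<'E'
from m import *
s=env.observe(); R=s['tool_rot']; N=np.array([.630,-.0797,0]); a=np.radians(99.6); J=np.array([[np.cos(a),np.sin(a),0],[-np.sin(a),np.cos(a),0],[0,0,1]])
print('TCP in jig',J@(s['position']-N), 'tool in jig',(J@R).round(3).tolist())
Q=np.load('es.npy').reshape(-1,3); m=(abs(Q[:,0]-.6)<.08)&(Q[:,1]>.12)&(Q[:,1]<.25); print('block max z',np.nanpercentile(Q[m][:,2],[50,99,100]))
print('tool move to jig (180,0,.087):',R.T@(N+J.T@np.array([.19,0,.087])-s['position']))
E
```

```text
13.425 [0.5967 0.1075 0.1922] [[-0.17, 0.985, -0.0], [0.985, 0.17, 0.0], [0.0, -0.0, -1.0]] 0.00018801684641048141 [ 0.2 -0.2  0.2] [ 0.02 -0.02 -0.04]
TCP in jig [0.18981393 0.00147743 0.19221289] tool in jig [[1.0, 0.002, 0.0], [0.002, -1.0, 0.0], [0.0, -0.0, -1.0]]
block max z [0.00791157 0.05365395 0.05535667]
tool move to jig (180,0,.087): [0.00017729 0.00149494 0.10521265]
```

View pics/fs.png

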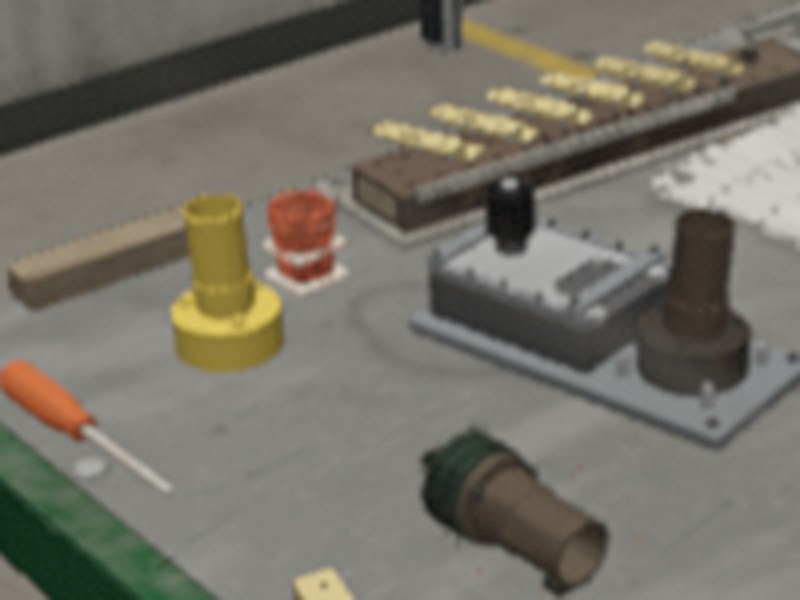

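View pics/fw.png

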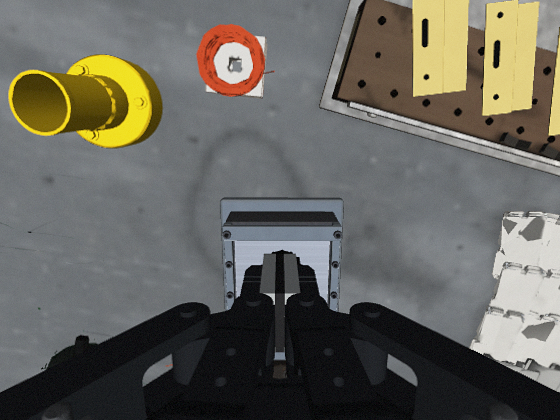

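{"api": "play_rows", "payload": {
  "commands": [
    {"x": 0,"y": 0.0015,"z": 0.025,"rx": 0,"ry": 0,"rz": 0,"grip": 1},
    {"x": 0,"y": 0,"z": 0.03,"rx": 0,"ry": 0,"rz": 0,"grip": 1},
    {"x": 0,"y": 0,"z": 0.03,"rx": 0,"ry": 0,"rz": 0,"grip": 1},
    {"x": 0,"y": 0,"z": 0.02,"rx": 0,"ry": 0,"rz": 0,"grip": 1},
    {"x": 0,"y": 0,"z": 0,"rx": 0,"ry": 0,"rz": 0,"grip": 1},
    {"x": -0.008,"y": 0,"z": 0,"rx": 0,"ry": 0,"rz": 0,"grip": 1},
    {"x": -0.008,"y": 0,"z": 0,"rx": 0,"ry": 0,"rz": 0,"grip": 1},
    {"x": -0.005,"y": 0,"z": 0,"rx": 0,"ry": 0,"rz": 0,"grip": 1},
    {"x": -0.005,"y": 0,"z": 0,"rx": 0,"ry": 0,"rz": 0,"grip": 1},
    {"x": -0.005,"y": 0,"z": 0,"rx": 0,"ry": 0,"rz": 0,"grip": 1}
  ]
}}

```text
time_s: 14.78
position: [0.6038, 0.0769, 0.0876]
tool_rot: [[-0.167, 0.986, 0.001], [0.986, 0.167, 0.001], [0.001, 0.001, -1.0]]
ft_force: [-0.6, 2.6, 2.0]
grip_width: -0.0004
```

```bash
python3 look.py g
```

```text
14.775 [0.6038 0.0769 0.0876] [[-0.167, 0.986, 0.001], [0.986, 0.167, 0.001], [0.001, 0.001, -1.0]] -0.0003938909553870172 [-0.6  2.6  2. ] [0.57 0.06 0.  ]
```

View pics/gs.png

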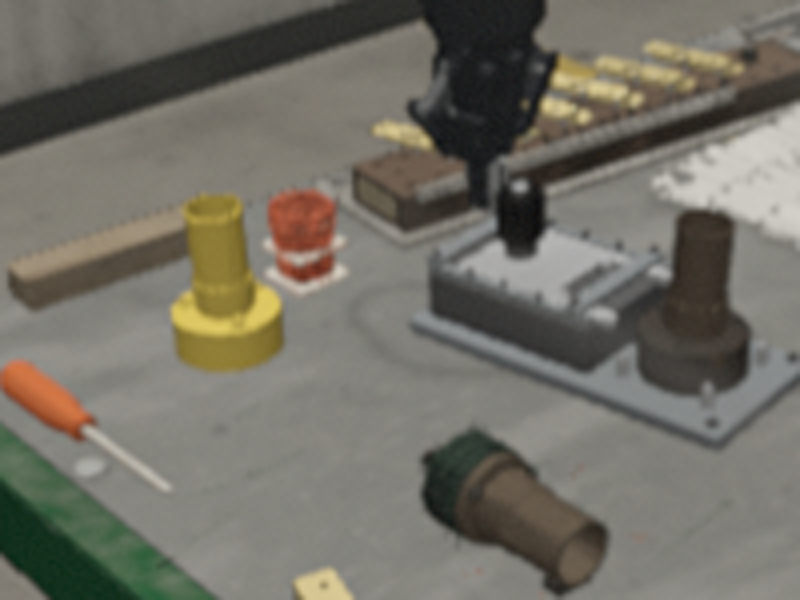

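The push works: the knob moves with about 3 N. I'll carry on gently.

{"api": "play_rows", "payload": {
  "commands": [
    {"x": -0.005,"y": 0,"z": 0,"rx": 0,"ry": 0,"rz": 0,"grip": 1},
    {"x": -0.005,"y": 0,"z": 0,"rx": 0,"ry": 0,"rz": 0,"grip": 1},
    {"x": -0.005,"y": 0,"z": 0,"rx": 0,"ry": 0,"rz": 0,"grip": 1},
    {"x": -0.005,"y": 0,"z": 0,"rx": 0,"ry": 0,"rz": 0,"grip": 1},
    {"x": -0.005,"y": 0,"z": 0,"rx": 0,"ry": 0,"rz": 0,"grip": 1},
    {"x": -0.005,"y": 0,"z": 0,"rx": 0,"ry": 0,"rz": 0,"grip": 1},
    {"x": -0.005,"y": 0,"z": 0,"rx": 0,"ry": 0,"rz": 0,"grip": 1},
    {"x": -0.005,"y": 0,"z": 0,"rx": 0,"ry": 0,"rz": 0,"grip": 1}
  ]
}}

```text
time_s: 15.88
position: [0.6104, 0.037, 0.0872]
tool_rot: [[-0.167, 0.986, 0.0], [0.986, 0.167, 0.0], [-0.0, 0.0, -1.0]]
ft_force: [0.2, 3.8, 2.3]
grip_width: -0.0
```

```bash
python3 look.py i
```

```text
15.875 [0.6104 0.037  0.0872] [[-0.167, 0.986, 0.0], [0.986, 0.167, 0.0], [-0.0, 0.0, -1.0]] -2.4789015340700343e-06 [0.2 3.8 2.3] [ 0.57 -0.07  0.03]
```

View pics/is.png

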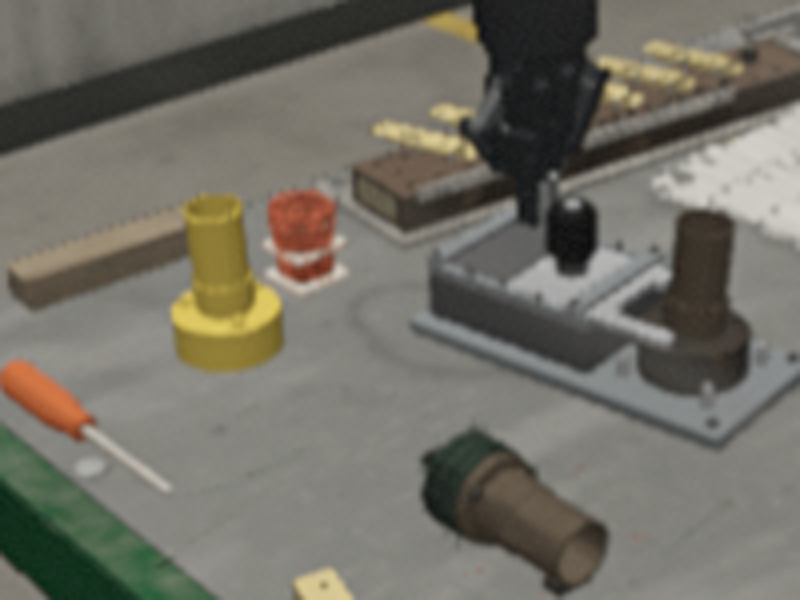

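{"api": "play_rows", "payload": {
  "commands": [
    {"x": -0.004,"y": 0,"z": 0,"rx": 0,"ry": 0,"rz": 0,"grip": 1},
    {"x": -0.004,"y": 0,"z": 0,"rx": 0,"ry": 0,"rz": 0,"grip": 1},
    {"x": -0.003,"y": 0,"z": 0,"rx": 0,"ry": 0,"rz": 0,"grip": 1},
    {"x": -0.001,"y": 0,"z": 0,"rx": 0,"ry": 0,"rz": 0,"grip": 1}
  ]
}}

```text
time_s: 16.48
position: [0.6122, 0.0253, 0.0871]
tool_rot: [[-0.167, 0.986, -0.0], [0.986, 0.167, -0.0], [0.0, -0.0, -1.0]]
ft_force: [-0.3, 2.3, -1.4]
grip_width: -0.0
```

{"api": "play_rows", "payload": {
  "commands": [
    {"x": -0.001,"y": 0,"z": 0,"rx": 0,"ry": 0,"rz": 0,"grip": 1},
    {"x": -0.001,"y": 0,"z": 0,"rx": 0,"ry": 0,"rz": 0,"grip": 1}
  ]
}}

```text
time_s: 16.73
position: [0.6125, 0.0236, 0.0871]
tool_rot: [[-0.167, 0.986, -0.001], [0.986, 0.167, 0.0], [0.0, -0.0, -1.0]]
ft_force: [-1.1, 2.8, -1.7]
grip_width: -0.0002
```

{"api": "play_rows", "payload": {
  "commands": [
    {"x": -0.001,"y": 0,"z": 0,"rx": 0,"ry": 0,"rz": 0,"grip": 1},
    {"x": -0.001,"y": 0,"z": 0,"rx": 0,"ry": 0,"rz": 0,"grip": 1}
  ]
}}

```text
time_s: 16.98
position: [0.6129, 0.0215, 0.0871]
tool_rot: [[-0.167, 0.986, -0.0], [0.986, 0.167, 0.0], [0.0, -0.0, -1.0]]
ft_force: [-0.3, 2.4, -1.4]
grip_width: 0.0
```

{"api": "play_rows", "payload": {
  "commands": [
    {"x": -0.001,"y": 0,"z": 0,"rx": 0,"ry": 0,"rz": 0,"grip": 1},
    {"x": -0.001,"y": 0,"z": 0,"rx": 0,"ry": 0,"rz": 0,"grip": 1}
  ]
}}

```text
time_s: 17.23
position: [0.6131, 0.0202, 0.0871]
tool_rot: [[-0.167, 0.986, -0.001], [0.986, 0.167, 0.001], [0.001, -0.0, -1.0]]
ft_force: [-1.4, 8.8, -0.5]
grip_width: -0.0002
```

{"api": "play_rows", "payload": {
  "commands": [
    {"x": -0.001,"y": 0,"z": 0,"rx": 0,"ry": 0,"rz": 0,"grip": 1},
    {"x": 0,"y": 0,"z": 0,"rx": 0,"ry": 0,"rz": 0,"grip": 1}
  ]
}}

```text
time_s: 17.48
position: [0.6131, 0.0201, 0.0871]
tool_rot: [[-0.168, 0.986, -0.001], [0.986, 0.168, 0.003], [0.003, -0.0, -1.0]]
ft_force: [-1.3, 9.8, -0.0]
grip_width: 0.0002
```

```bash
python3 look.py j; python3 - <<'E'
from m import *
Q=np.load('js.npy').reshape(-1,3)
q=Q[(abs(Q[:,0]-.615)<.05)&(Q[:,1]>-.04)&(Q[:,1]<.07)&(Q[:,2]>.06)&(Q[:,2]<.085)]
print(len(q),q.mean(0))
E
```

```text
17.475 [0.6131 0.0201 0.0871] [[-0.168, 0.986, -0.001], [0.986, 0.168, 0.003], [0.003, -0.0, -1.0]] 0.00015527424054628128 [-1.3  9.8 -0. ] [ 1.72  0.26 -0.03]
123 [ 0.61031683 -0.01096214  0.07467211]
```

View pics/js.png

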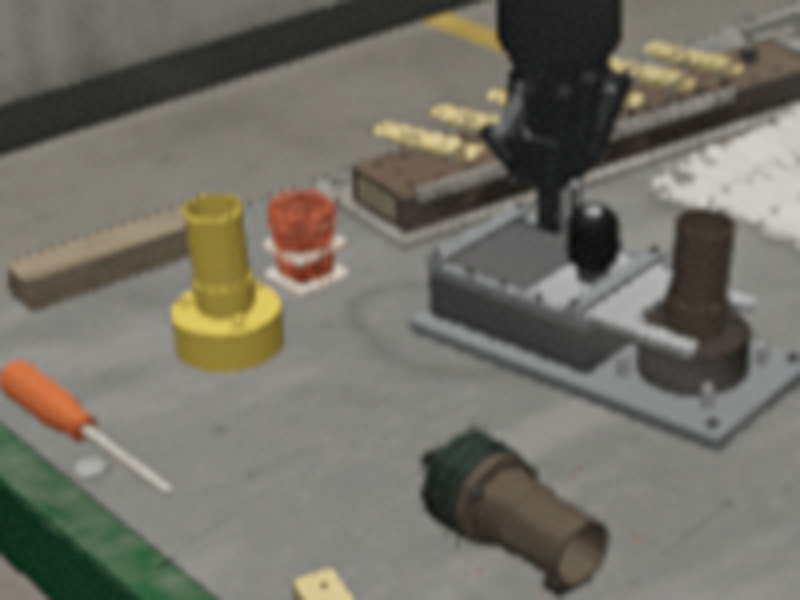

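View pics/jw.png

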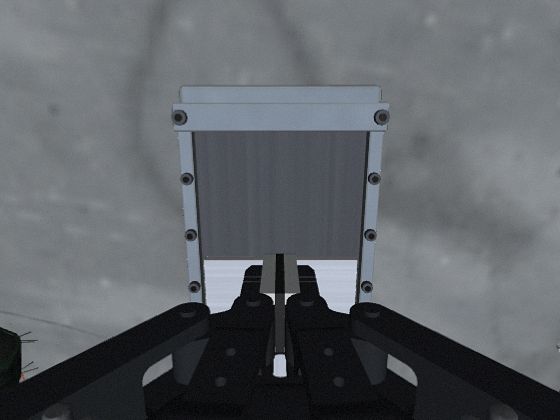

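It stalls at the predicted place, TCP jig x of 101 mm. I'll press a little harder to confirm the stop, then back off and look.

{"api": "play_rows", "payload": {
  "commands": [
    {"x": -0.001,"y": 0,"z": 0,"rx": 0,"ry": 0,"rz": 0,"grip": 1},
    {"x": -0.001,"y": 0,"z": 0,"rx": 0,"ry": 0,"rz": 0,"grip": 1},
    {"x": 0,"y": 0,"z": 0,"rx": 0,"ry": 0,"rz": 0,"grip": 1}
  ]
}}

```text
time_s: 17.95
position: [0.6131, 0.0199, 0.0871]
tool_rot: [[-0.168, 0.986, -0.002], [0.986, 0.168, 0.006], [0.006, -0.001, -1.0]]
ft_force: [-2.3, 18.9, 1.2]
grip_width: 0.0003
```

{"api": "play_rows", "payload": {
  "commands": [
    {"x": 0.004,"y": 0,"z": 0,"rx": 0,"ry": 0,"rz": 0,"grip": 1},
    {"x": 0.015,"y": 0,"z": 0,"rx": 0,"ry": 0,"rz": 0,"grip": 1},
    {"x": 0.02,"y": 0,"z": 0,"rx": 0,"ry": 0,"rz": 0,"grip": 1},
    {"x": 0,"y": 0,"z": -0.04,"rx": 0,"ry": 0,"rz": 0,"grip": 1},
    {"x": 0,"y": 0,"z": -0.06,"rx": 0,"ry": 0,"rz": 0,"grip": 1},
    {"x": 0,"y": 0,"z": -0.05,"rx": 0,"ry": 0,"rz": 0,"grip": 1},
    {"x": -0.04,"y": 0,"z": -0.01,"rx": 0,"ry": 0,"rz": 0,"grip": 0},
    {"x": -0.06,"y": 0,"z": 0,"rx": 0,"ry": 0,"rz": 0,"grip": -1},
    {"x": -0.05,"y": 0,"z": 0,"rx": 0,"ry": 0,"rz": 0,"grip": -1},
    {"x": 0,"y": 0,"z": 0,"rx": 0,"ry": 0,"rz": 0,"grip": -1},
    {"x": 0,"y": 0,"z": 0,"rx": 0,"ry": 0,"rz": 0,"grip": -1}
  ]
}}

```text
time_s: 19.32
position: [0.6323, -0.0917, 0.2472]
tool_rot: [[-0.168, 0.986, -0.0], [0.986, 0.168, 0.0], [0.0, -0.0, -1.0]]
ft_force: [0.1, 0.0, -0.7]
grip_width: 0.0851
```

```bash
python3 look.py k; python3 - <<'E'
from m import *
C=np.load('kw.npy');Q=C.reshape(-1,3)
N=np.array([.6303,-.0798,0]); a=np.radians(99.6); J=np.array([[np.cos(a),np.sin(a),0],[-np.sin(a),np.cos(a),0],[0,0,1]])
q=Q[(abs(Q[:,0]-.617)<.035)&(abs(Q[:,1]+.003)<.035)&(Q[:,2]>.09)&(Q[:,2]<.105)]
(c,r)=cv2.minEnclosingCircle((q[:,:2]*1e3).astype(np.float32)); print('knob jig',J@(np.array([c[0]/1e3,c[1]/1e3,0])-N),r)
m=(abs(Q[:,0]-.63)<.06)&(abs(Q[:,1]+.08)<.04)
for lo in (.065,.075,.085,.095):
    q=Q[m&(Q[:,2]>lo)&(Q[:,2]<lo+.01)]; print(lo,circ(q))
q=Q[m&(Q[:,2]>.017)&(Q[:,2]<.036)]; q=q[np.hypot(q[:,0]-.63,q[:,1]+.08)<.0375]; print('disc',len(q), circ(q) if len(q)>5 else '')
q=(Q-N)@J.T; q=q[(abs(q[:,1])<.04)&(abs(q[:,0])<.06)&(q[:,2]>.046)&(q[:,2]<.055)]; print('fork min x',np.percentile(q[abs(q[:,1])>.03][:,0],[0,1,5]))
E
```

```text
19.325 [ 0.6323 -0.0917  0.2472] [[-0.168, 0.986, -0.0], [0.986, 0.168, 0.0], [0.0, -0.0, -1.0]] 0.08512557225328134 [ 0.1  0.  -0.7] [ 0.01 -0.03 -0.01]
knob jig [7.41514470e-02 5.49255774e-05 0.00000000e+00] 16.366931915283203
0.065 (array([ 0.6315, -0.0809,  0.0171]), np.float64(0.0004))
0.075 (array([ 0.6317, -0.0819,  0.0169]), np.float64(0.0003))
0.085 (array([ 0.6319, -0.0826,  0.0169]), np.float64(0.0003))
0.095 (array([ 0.6321, -0.0832,  0.0169]), np.float64(0.0003))
disc 0 
fork min x [-0.02258045 -0.02132494 -0.01766659]
```

View pics/kw.png

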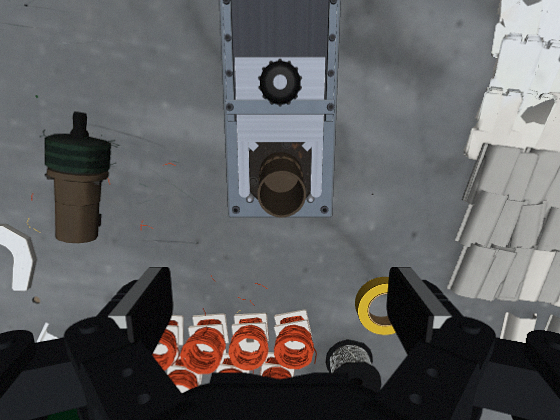

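View pics/ks.png

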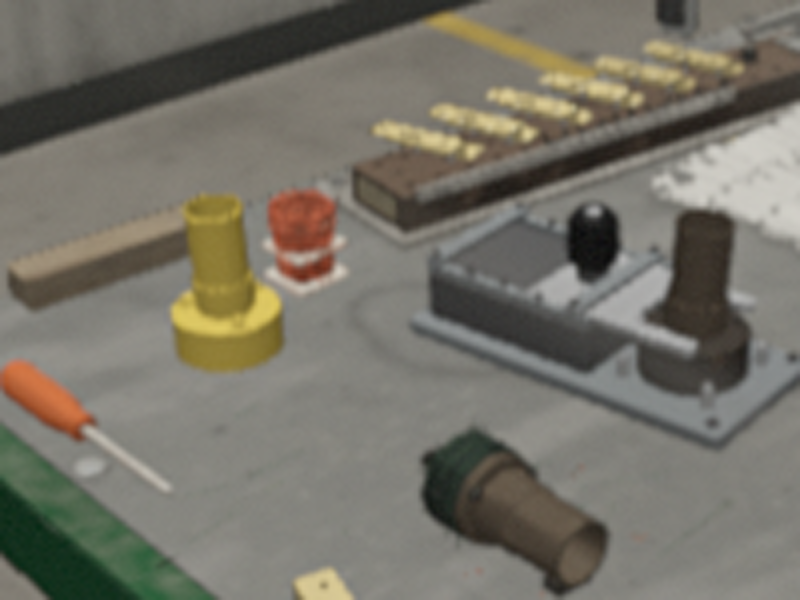

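The knob is at jig x ≈ 74 mm (75 at the stop) and the prong tips at −22 mm. The fork straddles the tube and the body has not moved. I'll hand the job in.

```bash
python3 - <<'E'
from h import *
print(order.close_job())
E
```

```text
the job is handed in; nothing more can be done
None
```

The dark solenoid body now stands upright in the jig's nest, and the forked slide is pushed against its end stop. I handed the job in at about 19.4 s; the system gave no verdict.

- **Placing:** I gripped the tube across its lean and carried it over. I lowered it until the force showed it was standing on the plate (+3.4 N), then let go gently. It stood between all four pins, with the disc about 1 mm off the nest's centre.
- **Slide:** I pushed the knob from behind with the jaws shut. It slid at about 3 N, then stalled. Doubling the push to 19 N moved it no more than 0.2 mm. The knob's centre measured 74 mm along the jig, against 75 mm at the stop, and the prong tips measured −22 mm, as expected.
- **Last look:** The fork straddles the tube, and the tube had not shifted (within 0.2 mm). The robot was clear of everything. The bystanders in view looked undisturbed, but I did not measure them.
- **Disagreements:** The tube's foot measured nearly on the disc's axis, where the description gives 5 mm off; the fit was not affected. My first move call was refused for missing keys, and nothing moved.

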